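Set the window sash's handle to tilt

TASK

The window handle on the sash has to be set from closed to tilt. First slide the tin in the sash opening across the bench, upright and without lifting it, until it is clear of the handle's swing; then push the handle round over the opening with the fingertips, past the click at the turn position and on to its stop at tilt, pointing to the sash's far rail. Nothing is to be gripped or lifted, and the sash and everything else stay where they lie.

Things in the scene. Friction and masses are not known exactly. Their poses are not given: they have to be found in the camera images.
- sash: Unglazed white window sash lying loose and flat on the bench, dark handle up: frame 500 long (own x), 460 wide (own y), 58 tall, 3.6 kg; members 62 wide, opening 376 x 336 with the bare bench in it. Origin: centre of its underside. +x points to the top rail (away from the robot), -x to the bottom rail, -y to the stile with the handle, +y to the hinge stile.
- spindle (a point): The vertical axis about which the handle turns, at the height of the sash's upper face, 58 above the bench; midway along the handle stile, on its centre line, 31 from the edge of the opening. Its axes are those of the sash.
- handle (a joint): Handle angle, rad. 0 = closed: over its stile, pointing to the bottom rail (sash -x, towards the robot). It turns clockwise seen from above, over the opening: 1.57 = turn (points to sash +y), first click; 3.14 = tilt (points to sash +x), second click and stop. A click takes about 3 to 6 N at the grip point to leave; from about 0.8 and 2.4 rad on its spring draws the handle to the next click.
- handle_grip (a point): Point on the centre line of the handle's grip, 95 from the turning axis, half-way up. The grip is a level dark bar 20 wide, 16 tall, from 88 to 104 above the bench, free below down to the sash face (to the 70 x 32 rosette, 10 thick, at its root); its free end is 125 from the axis, its other end 12 beyond the axis.
- tin_center (a point): Half-way up the axis (49 above the bench) of a plain metal tin with a paper band, 110 in diameter, 98 tall, about 0.75 kg, standing in the opening 145 to 165 from the turning axis, in the handle's way. The handle's end sweeps a circle of 125 radius: the tin is clear with its centre more than 180 from the axis. It slides when pushed at or below mid-height and may tip when pushed near its top.
- screwdriver: Slim screwdriver with a black handle, 190 long, lying on the bench in the sash opening, along the hinge stile (sizes in mm; origin: on its underside). Not part of the job.
- tape_measure: Yellow tape measure, 66 x 62 x 36 tall, lying in a far corner of the sash opening (sizes in mm; origin: on its underside). Not part of the job.
- screw_tray: Small blue open tray of screws, 75 x 55 x 26 tall, in the sash opening near the corner of the handle stile and the bottom rail; the handle passes well above it (sizes in mm; origin: on its underside). Not part of the job.
- cartridge: White sealant cartridge, 49 in diameter, 285 tall with its black nozzle, standing on the bench to the left of the sash (sizes in mm; origin: on its underside). Not part of the job.
- spray_bottle: Orange spray bottle with a white head, 76 in diameter, 210 tall, standing on the bench to the left of the sash (sizes in mm; origin: on its underside). Not part of the job.
- hammer: Hammer with a wooden handle, 280 long, lying on the bench to the right of the sash (sizes in mm; origin: on its underside). Not part of the job.
- offcut: Offcut of hollow aluminium profile, 140 x 50 x 49 tall, lying on the bench to the right of the sash (sizes in mm; origin: on its underside). Not part of the job.
Things that resemble listed ones, but are neither listed nor needed, are in the scene too. Leave any red look-alike of the part that bears tin_center alone.

How it is judged:
By the outcome, as a careful person would: the job done as asked, in the order asked, and still so for the second after the job is handed in, with the robot touching nothing.
It also fails if it takes over 61 s, if anything falls off the work surface, if the arm or the gripper's body presses on something with over 40 N, if the wrist force passes 120 N, or if a joint passes its speed limit or range.

ROBOT

A 6-joint arm with a two-finger parallel gripper is mounted at the origin on the work surface. World frame = base frame: x ahead of the robot, y to its left, z up, the work surface at z = 0. Lengths are in mm, angles in rad, forces in N, time in s.
With the tool pointing down it reaches from about 300 to 775 mm from the base axis. Payload 14.6 kg.
Tool frame: the origin (TCP) lies on the centre line of the jaws, within the pads' length; the fingertips stand manip.tcp_to_tips ahead of it and the grasp point (between the pads) lies 5 mm behind it (manip.tcp_to_tips is the distance from the TCP to the fingertips, in mm); z points along the fingers, y is the direction in which the jaws open and shut (so a half turn about z gives the same grasp; the last joint's range is limited). The gripper opens to 94 mm and grips with 3 to 60 N. Pads are 16 mm wide; open, the fingers measure 119 mm over their backs; the gripper's body (75 mm by 177 mm) begins 78 mm behind the grasp point.
Start: joints at [1.145, 0.3, 1.521, -0, 1.321, -0.067], TCP at [193.13, 514.966, 219.446] pointing down, gripper open.
Joint ranges: [-3.03, 3.03], [-0.79, 2.21], [0.23, 2.52], [-1.04, 4.18], [0, 3.07], [-2.55, 2.55]. Speed limits (rad/s): [2.22, 2.22, 2.57, 3.14, 3.14, 3.14].

INTERFACE

Orientations are given as [roll, pitch, yaw] about the fixed x, y, z axes, in that order (R = Rz(yaw) Ry(pitch) Rx(roll)).
In Python, from cell import manip, optics, workorder gives the robot as it stands. The module is installed in compiled form; this text tells all that it offers.
- The arm moves only by the tool jog_arm, never from a script. Its argument "deltas" is text: rows parted by semicolons, each of 5 numbers parted by spaces: the shift along the tool's x, y, z in mm, then the turn about the tool's z in rad, then the finger opening in mm, from 0 to 94. In form: tx ty tz twist grip; .... A call has exactly 10 rows; each row is the pose to reach, as a shift and turn from the pose commanded when the call began, along the tool's axes at that moment; what a row does not reach only later rows make up. A row lasts 1/8 s, in which the tool goes at most 62.5 mm and 10.7 degrees, less where a joint would pass 70% of its speed; a pose out of reach is approached as far as the arm can. A call with a gripper value outside its range is refused whole. The fingers move at their own pace and stop on an object; "squeeze" is the grip in N (left out, the last holds). Time passes only in rows, so rows that repeat a pose let the fingers close, or fill a call up. It gives the time, the measured TCP pose, the force and the opening at its end, in the units of the state.
- manip.read_state(): the state, without advancing time (a new reading comes with each control period).
- optics.camera(name): name is "side" or "top"; returns (picture, depth): 480x640x3 uint8, red, green, blue; 480x640 float32, mm along the optical axis (not along the pixel's ray), 0 where there is no reading.
- optics.get_calibration(name): a dict with "intrinsics" (3x3 intrinsics, pixels), "R" (3x3) and "t" (3): a world point X has camera coordinates R X + t. Camera axes: x right, y down, z forward; pixel columns grow to the right and rows downward; lengths in mm; the calibration is good to about 2 mm. A picture is of the moment at which its call begins. get_calibration takes no time and is no camera call.
- workorder.sign_off(): hands the job in, once; it reports no verdict.
The state is a dict: "clock": time; "joints": joint angles; "qd": joint speeds; "effort": joint torques, N m; "eef_pos": TCP position; "eef_rot": TCP orientation; "wrist_force": force on the tool from outside, world axes, zero at the start; "moment": the same for the moment, N m; "finger_gap": finger opening in mm.
Only numpy, scipy, OpenCV 4.12 (cv2) and the standard library are available. Lean on these libraries where they do the work, as an engineer would, in place of code of your own. Each camera call takes 0.05 s, during which the arm holds its last target.

## Working session

There is one attempt and no reset: what is moved stays moved. The work goes in short steps, Python scripts to look and compute and a tool call to move; the robot and the scene stay as the last step left them, time stands still between calls to the robot, and variables do not carry over. Pictures are saved under pics/ and viewed, and the job is handed in when it is done.

Besides the shell and the picture viewer there is one more tool, called as a command line: name --argument value ..., lists and objects as JSON in quotes. jog_arm: Moves the arm, as the interface text tells. Its arguments: {"type":"object","properties":{"deltas":{"type":"string"},"squeeze":{"type":"number"}},"required":["deltas"]}

```bash
mkdir -p pics
python3 - <<'E'
from cell import manip, optics
import cv2
s=manip.read_state();print(s, manip.tcp_to_tips)
for n in("top","side"):
    p,d=optics.camera(n);import numpy as np
    np.savez(f'pics/{n}1.npz',p=p,d=d);cv2.imwrite(f'pics/{n}1.png',p[:,:,::-1])
    c=optics.get_calibration(n);print(n,c)
E
```

```text
{'clock': 0.0, 'joints': array([ 1.14539771e+00,  3.00446436e-01,  1.52155932e+00, -3.08880910e-05,
        1.32067841e+00, -6.65832980e-02]), 'qd': array([-7.84316632e-04, -8.85541394e-05,  5.41242391e-04, -1.89483635e-03,
       -2.53148167e-03,  1.09747535e-03]), 'effort': array([-1.62751392e-03, -5.31807268e+01, -3.52738488e+01,  7.07937218e-02,
        2.43371405e-02, -1.50975757e-04]), 'eef_pos': array([193.04584709, 514.75916355, 218.90904908]), 'eef_rot': array([-3.14050157e+00, -4.27704451e-05,  2.78278497e+00]), 'wrist_force': array([-0.24088967, -0.42445861, -0.2949007 ]), 'moment': array([ 0.01215554, -0.02750443, -0.04837301]), 'finger_gap': 93.89090648469833} 14.0
top {'intrinsics': array([[532.19420085,   0.        , 316.87348492],
       [  0.        , 532.19420085, 247.19750814],
       [  0.        ,   0.        ,   1.        ]]), 'R': array([[ 0.00742815, -0.99990084,  0.0119635 ],
       [-0.99279759, -0.00880492, -0.11947982],
       [ 0.11957331, -0.01098982, -0.99276455]]), 't': array([  25.89834102,  532.97224552, 1294.90174001])}
side {'intrinsics': array([[597.78288584,   0.        , 323.54191179],
       [  0.        , 597.78288584, 248.0983816 ],
       [  0.        ,   0.        ,   1.        ]]), 'R': array([[-0.7490733 , -0.66229045,  0.01614158],
       [-0.37040994,  0.39849689, -0.83904511],
       [ 0.54925919, -0.6344853 , -0.54382235]]), 't': array([ 404.55419003,  243.08362667, 1565.53476834])}
```

View pics/top1.png

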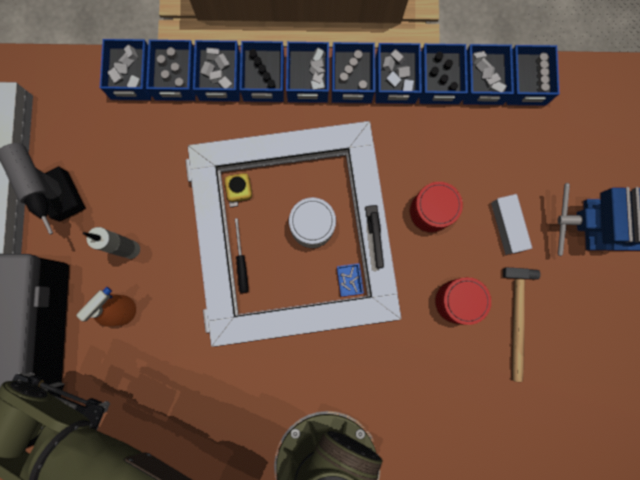

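View pics/side1.png

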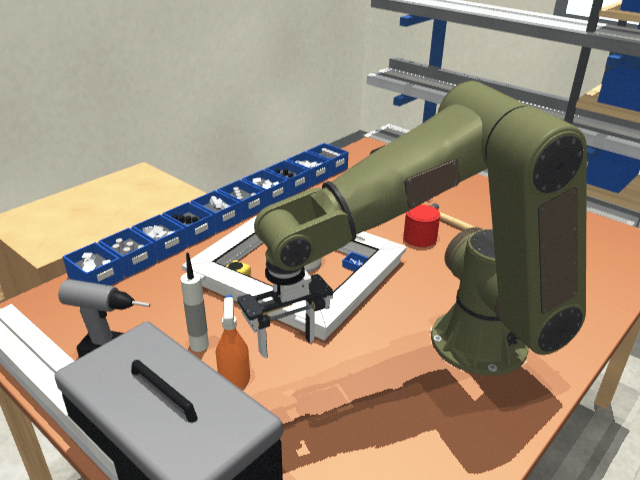

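```bash
cat > h.py <<'E'
import numpy as np
from cell import optics
def pix2w(name,u,v,z):
    c=optics.get_calibration(name);K,R,t=c['intrinsics'],c['R'],c['t']
    r=R.T@np.linalg.inv(K)@np.array([u,v,1.]);o=-R.T@t
    return o+r*(z-o[2])/r[2]
def w2pix(name,X):
    c=optics.get_calibration(name);x=c['intrinsics']@(c['R']@np.array(X,float)+c['t']);return x[:2]/x[2]
E
python3 - <<'E'
import cv2
p=cv2.imread('pics/top1.png')[110:355,180:410]
cv2.imwrite('pics/c1.png',cv2.resize(p,None,fx=2.4,fy=2.4,interpolation=cv2.INTER_CUBIC))
p=cv2.imread('pics/top1.png')[190:280,335:415]
cv2.imwrite('pics/c2.png',cv2.resize(p,None,fx=6,fy=6,interpolation=cv2.INTER_CUBIC))
E
```

```text
(no output)
```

View pics/c1.png

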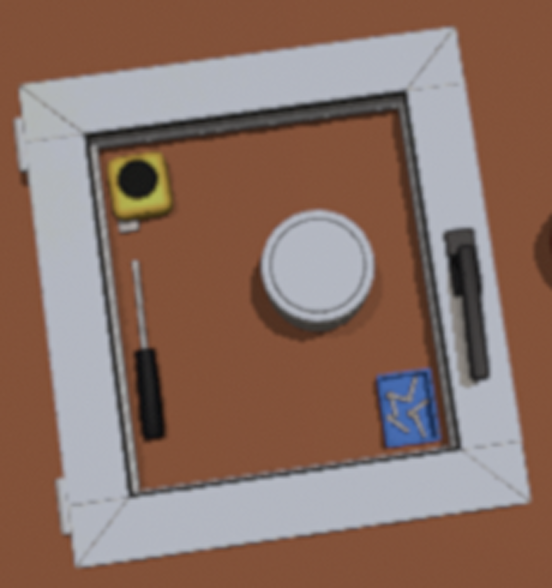

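View pics/c2.png

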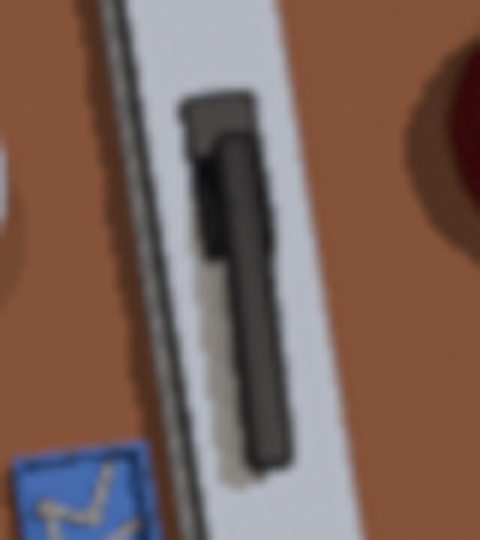

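Run:
```python
from h import *
def c1(u,v,z): return pix2w('top',180+(u+.5)/2.4-.5,110+(v+.5)/2.4-.5,z)
def c2(u,v,z): return pix2w('top',335+(u+.5)/6-.5,190+(v+.5)/6-.5,z)
C=[c1(*p,58) for p in[(20,87),(457,28),(530,500),(77,567)]]
for c in C: print('corner',c.round(1))
I=[c1(*p,58) for p in[(86,134),(405,94),(459,447),(132,494)]]
for c in I: print('inner',c.round(1))
TL,TR,BR,BL=C
ce=(sum(C)+sum(I))/8;print('cen',ce, sum(C)/4,sum(I)/4)
xs=np.arctan2(*((TR-BR+TL-BL)[[1,0]]));ys=np.arctan2(*((TL-TR+BL-BR)[[1,0]]));print(xs,ys-np.pi/2)
th=np.mean([xs,ys-np.pi/2])
ex=np.array([np.cos(th),np.sin(th),0]);ey=np.array([-ex[1],ex[0],0])
sp=ce-ey*(230-31);print('spindle',sp)
t=c1(318,266,98);print('tin',t,(t-sp)@ex,(t-sp)@ey, np.linalg.norm((t-sp)[:2]))
for n,p in dict(tl=(218,135),tr=(255,132),bl=(250,468),br=(292,463)).items():
    w=c2(*p,104);print(n,w,(w-sp)@ex,(w-sp)@ey)
for n,p in dict(tapeA=(110,158),tapeB=(172,212),tapeC=(165,152),tapeD=(120,222)).items():
    w=c1(*p,36);print(n,w,(w-sp)@ex,(w-sp)@ey)
for n,p in dict(sdtip=(135,260),sdh1=(136,352),sdh2=(160,350),sdend=(153,438)).items():
    w=c1(*p,10);print(n,w,(w-sp)@ex,(w-sp)@ey)
for n,p in dict(tray1=(376,377),t2=(430,368),t3=(440,442),t4=(385,450)).items():
    w=c1(*p,26);print(n,w,(w-sp)@ex,(w-sp)@ey)
d=np.load('pics/top1.npz')['d']
print(d[220,312],d[150,280])
c=optics.get_calibration('top')
def dw(u,v):
    x=np.linalg.inv(c['intrinsics'])@[u,v,1]*d[v,u];return c['R'].T@(x-c['t'])
print(dw(312,220),dw(280,140),dw(377,245))
```

```text
corner [781.  353.6  58. ]
corner [ 849.9 -101.2   58. ]
corner [ 359.5 -172.3   58. ]
corner [290.2 279.3  58. ]
inner [731.6 283.7  58. ]
inner [777.9 -46.6  58. ]
inner [ 411.9 -101.2   58. ]
inner [362.5 226.6  58. ]
cen [570.55633371  90.24240124  58.        ] [570.12085704  89.8561863   58.        ] [570.99181039  90.62861617  58.        ]
0.14715173867380119 0.1512894886540299
spindle [ 600.14115676 -106.54616105   58.        ]
tin [588.61409702  42.55827576  98.        ] 10.768014392488857 149.1611747318297 149.54934363392
tl [609.29006854 -96.8574431  104.        ] 10.487639206217278 8.22090421947044
tr [ 610.63977582 -111.54991571  104.        ] 9.638055048298652 -6.5089521296206945
bl [ 477.06262436 -108.77425751  104.        ] -122.04203657659403 16.094435693576038
br [ 479.16411754 -125.25417767  104.        ] -122.41392451639825 -0.5147708408029334
tapeA [712.10795582 261.85302332  36.        ] 165.4915079910019 347.6594366844712
tapeB [655.00416371 195.55682561  36.        ] 99.16620935446248 290.5894475019987
tapeC [719.17258025 204.32656226  36.        ] 163.92531258
[... 220 characters left out ...]
526  10.        ] -38.423793712383834 349.17314855471
sdh2 [512.56684771 207.87965357  10.        ] -39.856232586203916 323.9511278368925
sdend [420.19882773 213.02825019  10.        ] -130.43236089000095 342.77462759876823
tray1 [484.65601404 -18.82755857  26.        ] -101.16088376726407 103.91268933846963
t2 [494.52047908 -75.01483312  26.        ] -99.75925904595132 46.88328516585999
t3 [417.85232532 -85.2051719   26.        ] -177.09039030856758 48.20424820339482
t4 [409.1778441  -28.35162222  26.        ] -177.21620177678903 105.71561149844531
1267.4607 1324.613
[589.88014875  43.06586251  98.21229242] [799.40608686 124.88821326  56.43425735] [ 530.575553   -110.90788872  103.64608447]
```

The top view shows the sash rotated by about 0.15 rad, with the handle closed along the right stile (spindle near px 371,215). The grey-white tin is at px (312,220). I'll move towards the gap between the tin and the handle stile.

jog_arm --deltas "-35 -23 0 0.106 94; -70 -46 0 0.213 30; -105 -69 0 0.319 30; -140 -92 0 0.425 30; -174 -115 0 0.53 30; -209 -137 0 0.638 30; -244 -160 0 0.744 30; -279 -183 0 0.85 30; -314 -206 0 0.957 30; -348 -229 0 1.063 30" --squeeze 10

```text
clock: 1.35
eef_pos: [439.1, 177.1, 219.3]
eef_rot: [-3.141, 0.0, 1.716]
wrist_force: [-0.9, 1.0, 0.1]
finger_gap: 29.9
```

```bash
cat >> h.py <<'E'
from cell import manip
sp=np.array([600.1,-106.5]);th=0.149
ex=np.array([np.cos(th),np.sin(th)]);ey=np.array([-ex[1],ex[0]])
def st():
    s=manip.read_state();p=s['eef_pos'];d=p[:2]-sp
    print('t',round(s['clock'],2),'sash',(d@ex).round(1),(d@ey).round(1),'z',p[2].round(1),'alpha',round(s['eef_rot'][2]-np.pi/2,4),'rot',s['eef_rot'].round(3),'F',s['wrist_force'].round(1),'gap',round(s['finger_gap'],1),'q',s['joints'].round(2))
E
python3 -c "from h import *;st()"
```

```text
t 1.35 sash -117.1 304.3 z 219.3 alpha 0.1454 rot [-3.141  0.     1.716] F [-0.9  1.   0.1] gap 29.9 q [0.31 0.13 1.73 0.   1.28 0.16]
```

jog_arm --deltas "-35 18 0 0 30; -70 37 0 0 30; -105 55 0 0 30; -140 73 0 0 30; -175 92 0 0 30; -210 110 0 0 30; -235 123 0 0 30; -244 128 0 0 30; -244 128 20 0 30; -244 128 50 0 30"

```text
clock: 2.6
eef_pos: [601.4, -43.4, 169.4]
eef_rot: [3.14, 0.0, 1.72]
wrist_force: [0.3, -0.1, -1.0]
finger_gap: 30.0
```

Run:
```python
from h import *
import cv2
st()
p,d=optics.camera('side');cv2.imwrite('pics/s2.png',cv2.resize(p[180:340,150:430,::-1],None,fx=2.8,fy=2.8,interpolation=cv2.INTER_CUBIC))
```

```text
t 2.6 sash 10.7 62.2 z 169.4 alpha 0.1493 rot [3.14 0.   1.72] F [ 0.3 -0.1 -1. ] gap 30.0 q [-0.13  0.46  1.42  0.    1.26 -0.28]
```

View pics/s2.png

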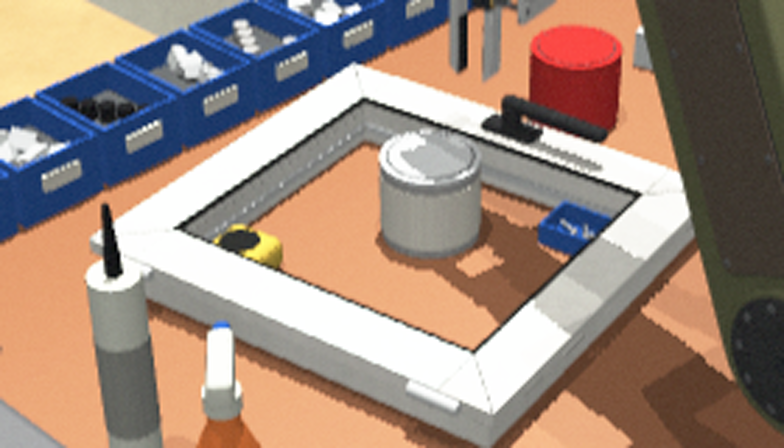

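The fingers hang above the gap between tin and stile (tips at crop px ~475,72, z 155). I'll descend while watching the force.

jog_arm --deltas "-2 0 15 0 30; -2 0 30 0 30; -2 0 45 0 30; -2 0 60 0 30; -2 0 75 0 30; -2 0 90 0 30; -2 0 105 0 30; -2 0 120 0 30; -2 0 130 0 30; -2 0 130 0 30"

```text
clock: 3.9
eef_pos: [601.4, -45.9, 38.7]
eef_rot: [-3.14, -0.0, 1.72]
wrist_force: [-0.4, 0.3, 0.9]
finger_gap: 30.2
```

Run:
```python
from h import *
import cv2
st()
for n,s in(('side',np.s_[160:320,200:400]),('top',np.s_[110:350,180:410])):
    p,d=optics.camera(n);cv2.imwrite(f'pics/{n}3.png',cv2.resize(p[s][:,:,::-1],None,fx=2.4,fy=2.4,interpolation=cv2.INTER_CUBIC))
```

```text
t 3.9 sash 10.2 59.7 z 38.7 alpha 0.149 rot [-3.14 -0.    1.72] F [-0.4  0.3  0.9] gap 30.2 q [-0.14  0.62  1.52 -0.    1.01 -0.29]
```

View pics/side3.png

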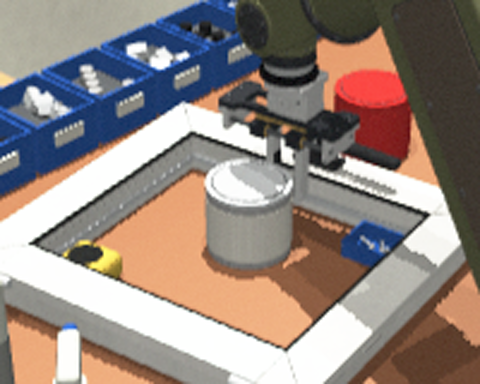

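View pics/top3.png

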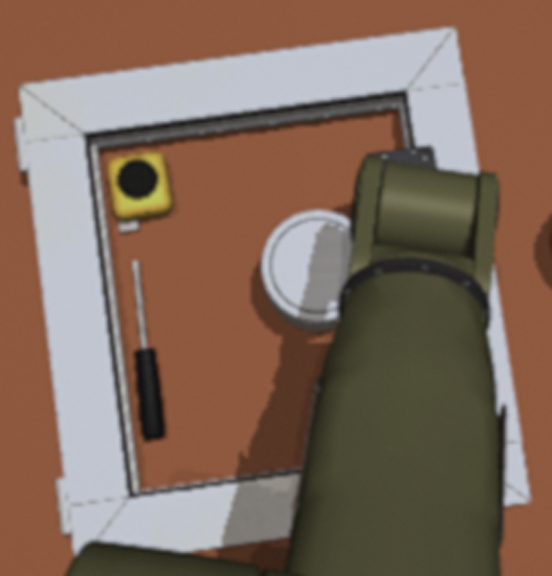

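The fingers stand free in the gap (crop px ~300,180) and the tin is still in place. I'll approach and push slowly along sash +y.

jog_arm --deltas "6 0 0 0 30; 12 0 0 0 30; 18 0 0 0 30; 22 0 0 0 30; 25 0 0 0 30; 28 0 0 0 30; 31 0 0 0 30; 34 0 0 0 30; 37 0 0 0 30; 40 0 0 0 30"

```text
clock: 5.25
eef_pos: [595.7, -6.2, 39.4]
eef_rot: [-3.142, 0.0, 1.72]
wrist_force: [0.7, -5.1, 0.6]
finger_gap: 29.9
```

Run:
```python
from h import *
import cv2
st()
for n,s in(('side',np.s_[160:320,200:400]),('top',np.s_[110:350,180:410])):
    p,d=optics.camera(n);cv2.imwrite(f'pics/{n}4.png',cv2.resize(p[s][:,:,::-1],None,fx=2.4,fy=2.4,interpolation=cv2.INTER_CUBIC))
```

```text
t 5.25 sash 10.5 99.8 z 39.4 alpha 0.149 rot [-3.142  0.     1.72 ] F [ 0.7 -5.1  0.6] gap 29.9 q [-0.07  0.6   1.54 -0.    1.   -0.22]
```

View pics/side4.png

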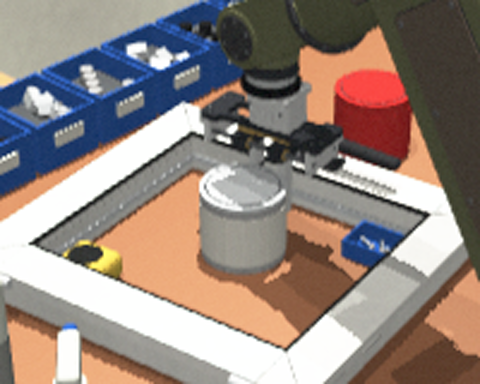

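View pics/top4.png

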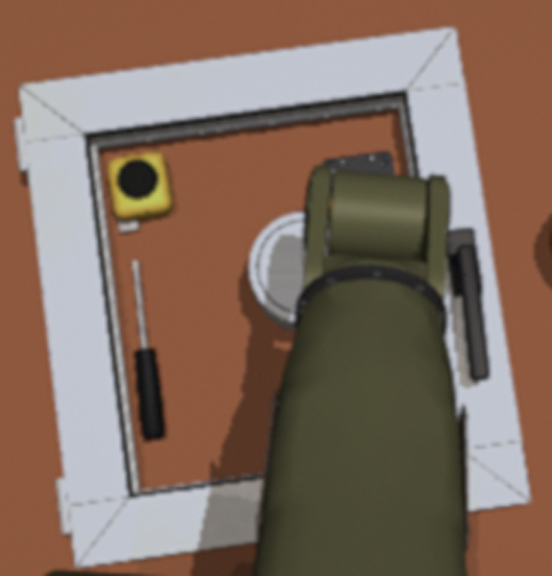

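The tin slides upright under about 5 N, its left edge now at crop px 249 (it was 261). I'll continue the push.

jog_arm --deltas "5 0 0 0 30; 10 0 0 0 30; 15 0 0 0 30; 20 0 0 0 30; 25 0 0 0 30; 30 0 0 0 30; 35 0 0 0 30; 40 0 0 0 30; 44 0 0 0 30; 47 0 0 0 30"

```text
clock: 6.6
eef_pos: [588.7, 40.3, 39.4]
eef_rot: [-3.142, 0.0, 1.72]
wrist_force: [0.6, -5.8, 0.7]
finger_gap: 30.0
```

jog_arm --deltas "-2 0 0 0 30; -10 0 0 0 30; -20 0 0 0 30; -30 0 0 0 30; -30 0 -15 0 30; -30 0 -35 0 30; -30 0 -60 0 0; -30 0 -90 0 0; -30 0 -120 0 0; -30 0 -130 0 0"

```text
clock: 7.85
eef_pos: [593.8, 10.6, 172.1]
eef_rot: [3.138, 0.001, 1.72]
wrist_force: [-0.6, -0.5, -0.1]
finger_gap: 0.2
```

Run:
```python
from h import *
import cv2
st()
for n,s in(('side',np.s_[160:320,200:400]),('top',np.s_[110:350,180:410])):
    p,d=optics.camera(n);cv2.imwrite(f'pics/{n}5.png',cv2.resize(p[s][:,:,::-1],None,fx=2.4,fy=2.4,interpolation=cv2.INTER_CUBIC))
```

```text
t 7.85 sash 11.1 116.7 z 172.1 alpha 0.1491 rot [3.138e+00 1.000e-03 1.720e+00] F [-0.6 -0.5 -0.1] gap 0.2 q [-0.04  0.44  1.45  0.    1.25 -0.19]
```

View pics/side5.png

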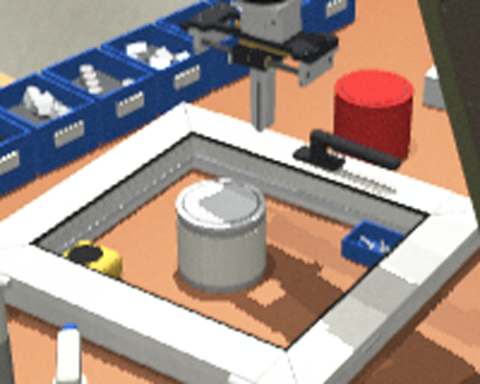

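View pics/top5.png

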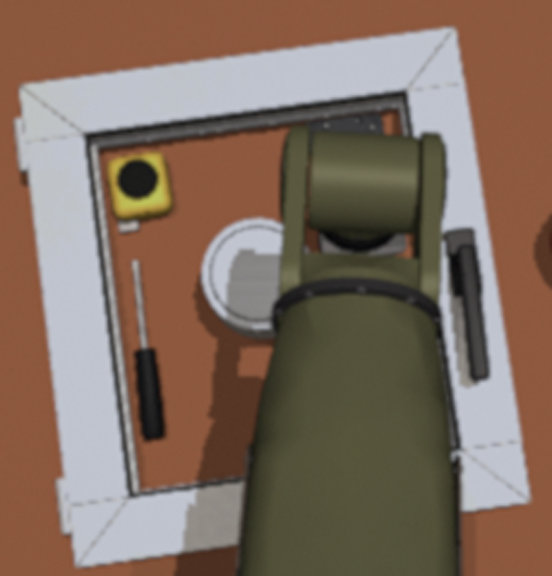

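The tin stands upright at about sash y 207 from the spindle, clear by over 25 mm, and the sash hasn't moved. Next I'll go behind the handle, on its outer side.

jog_arm --deltas "-20 -13 0 0 0; -40 -27 0 0 0; -60 -40 0 0 0; -80 -54 0 0 0; -100 -68 0 0 0; -120 -81 0 0 0; -140 -95 0 0 0; -157 -106 0 0 0; -157 -106 0 0 0; -157 -106 10 0 0"

```text
clock: 9.2
eef_pos: [512.0, -160.1, 159.0]
eef_rot: [3.141, 0.0, 1.72]
wrist_force: [0.6, -0.5, -0.4]
finger_gap: 0.8
```

jog_arm --deltas "0 0 10 0 0; 0 0 20 0 0; 0 0 30 0 0; 0 0 40 0 0; 0 0 50 0 0; 0 0 58 0 0; 0 0 66 0 0; 0 0 72 0 0; 0 0 72 0 0; 0 0 72 0 0"

```text
clock: 10.45
eef_pos: [511.8, -160.6, 87.7]
eef_rot: [3.141, 0.0, 1.72]
wrist_force: [0.2, 0.1, 0.5]
finger_gap: 0.7
```

Run:
```python
from h import *
import cv2
st()
for n,s in(('side',np.s_[130:290,240:440]),('top',np.s_[110:350,180:410])):
    p,d=optics.camera(n);cv2.imwrite(f'pics/{n}6.png',cv2.resize(p[s][:,:,::-1],None,fx=2.4,fy=2.4,interpolation=cv2.INTER_CUBIC))
```

```text
t 10.45 sash -95.3 -40.4 z 87.7 alpha 0.1491 rot [3.141 0.    1.72 ] F [0.2 0.1 0.5] gap 0.7 q [-0.37  0.42  1.69 -0.    1.03 -0.52]
```

View pics/side6.png

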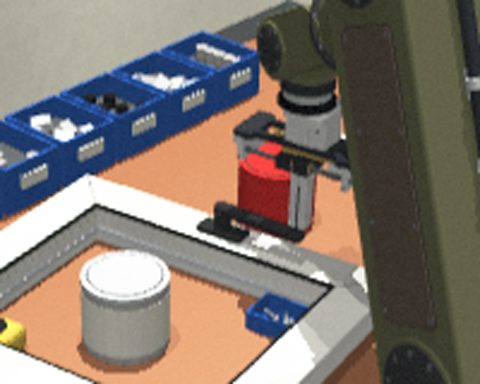

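View pics/top6.png

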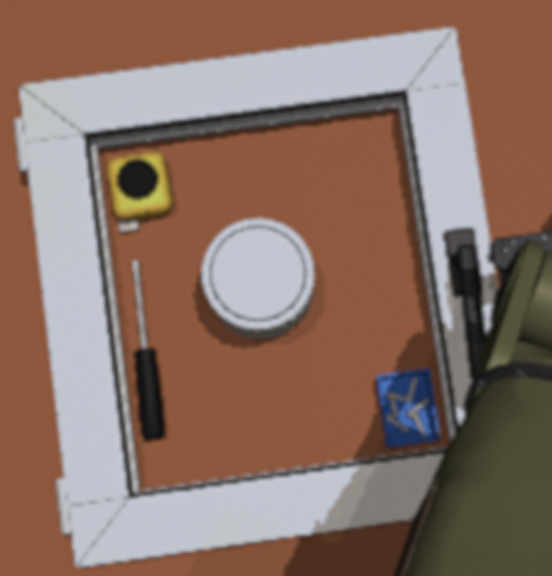

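The closed fingers stand behind the grip and the tin is at crop px (258,275). I'll work out the arc.

Run:
```python
from h import *
for f in np.arange(-0.1,3.3,0.1):
    h=np.array([-np.cos(f),np.sin(f)]);m=np.array([np.sin(f),np.cos(f)])
    d=8*abs(np.cos(f))+12.5*abs(np.sin(f))
    p=95*h-(10+d)*m
    print(round(f,2),p.round(0))
```

```text
-0.1 [-93. -29.]
0.0 [-95. -18.]
0.1 [-96. -10.]
0.2 [-97.  -1.]
0.3 [-97.   8.]
0.4 [-96.  17.]
0.5 [-94.  25.]
0.6 [-92.  34.]
0.7 [-88.  43.]
0.8 [-84.  51.]
0.9 [-78.  59.]
1.0 [-72.  67.]
1.1 [-65.  73.]
1.2 [-57.  80.]
1.3 [-49.  85.]
1.4 [-39.  90.]
1.5 [-30.  93.]
1.6 [-20.  96.]
1.7 [-11.  97.]
1.8 [-2. 98.]
1.9 [ 8. 98.]
2.0 [17. 97.]
2.1 [27. 95.]
2.2 [36. 91.]
2.3 [45. 87.]
2.4 [54. 82.]
2.5 [62. 76.]
2.6 [69. 69.]
2.7 [76. 61.]
2.8 [82. 52.]
2.9 [87. 43.]
3.0 [91. 33.]
3.1 [94. 22.]
3.2 [96. 13.]
```

jog_arm --deltas "7 0 0 0 0; 14 0 0 0 0; 19 0 0 0 0; 24 0 0 0 0; 28 0 0 0 0; 32 -1 0 0 0; 36 -2 0 0 0; 40 -2 0 0 0; 44 -2 0 0 0; 48 -2 0 0 0"

```text
clock: 11.8
eef_pos: [502.9, -113.6, 87.7]
eef_rot: [3.141, 0.001, 1.72]
wrist_force: [3.9, -6.0, 0.5]
finger_gap: 0.8
```

Run:
```python
from h import *
import cv2
st()
for n,s in(('side',np.s_[130:290,240:440]),('top',np.s_[110:350,180:410])):
    p,d=optics.camera(n);cv2.imwrite(f'pics/{n}7.png',cv2.resize(p[s][:,:,::-1],None,fx=2.4,fy=2.4,interpolation=cv2.INTER_CUBIC))
```

```text
t 11.8 sash -97.2 7.4 z 87.7 alpha 0.1487 rot [3.141e+00 1.000e-03 1.720e+00] F [ 3.9 -6.   0.5] gap 0.8 q [-0.29  0.38  1.75 -0.    1.01 -0.44]
```

View pics/side7.png

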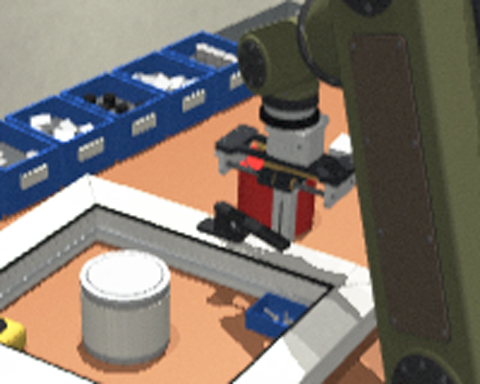

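View pics/top7.png

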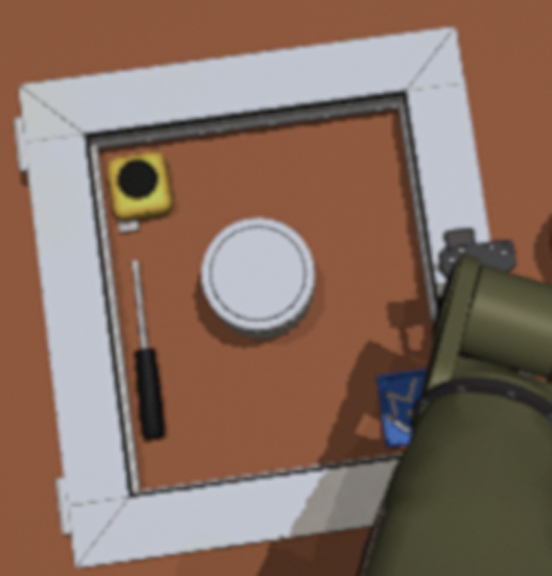

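The handle has started turning (~0.3 rad) under about 7 N, and nothing else has moved. I'll continue to about 1.3 rad.

jog_arm --deltas "9 1 0 0 0; 17 3 0 0 0; 26 5 0 0 0; 35 9 0 0 0; 43 13 0 0 0; 51 19 0 0 0; 59 25 0 0 0; 65 32 0 0 0; 72 40 0 0 0; 77 48 0 0 0"

```text
clock: 13.15
eef_pos: [539.1, -29.5, 87.4]
eef_rot: [-3.142, -0.0, 1.72]
wrist_force: [0.3, -0.5, 0.6]
finger_gap: 0.5
```

Run:
```python
from h import *
import cv2
st()
for n,s in(('side',np.s_[130:290,240:440]),('top',np.s_[110:350,180:410])):
    p,d=optics.camera(n);cv2.imwrite(f'pics/{n}8.png',cv2.resize(p[s][:,:,::-1],None,fx=2.4,fy=2.4,interpolation=cv2.INTER_CUBIC))
```

```text
t 13.15 sash -48.9 85.2 z 87.4 alpha 0.1492 rot [-3.142 -0.     1.72 ] F [ 0.3 -0.5  0.6] gap 0.5 q [-0.12  0.42  1.68  0.    1.03 -0.27]
```

View pics/side8.png

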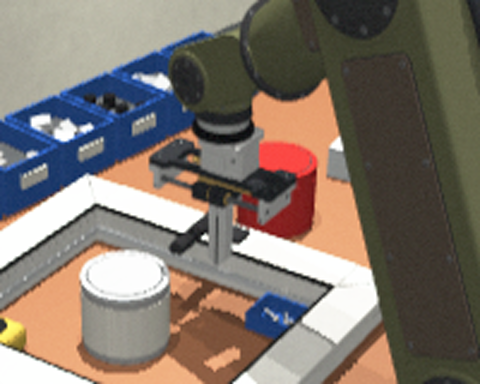

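View pics/top8.png

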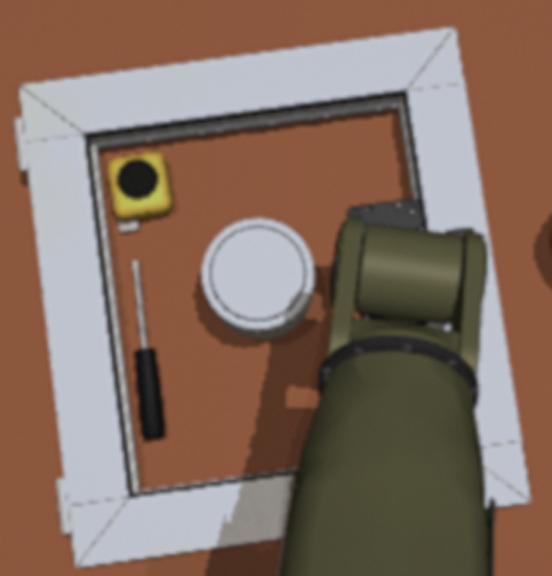

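The handle has clicked into turn, with no contact force at the moment. I'll push on to about 2.3 rad.

jog_arm --deltas "5 10 0 0 0; 8 19 0 0 0; 10 25 0 0 0; 11 31 0 0 0; 12 38 0 0 0; 13 47 0 0 0; 13 57 0 0 0; 12 66 0 0 0; 10 76 0 0 0; 6 85 0 0 0"

```text
clock: 14.5
eef_pos: [621.6, -11.5, 86.9]
eef_rot: [-3.14, -0.001, 1.72]
wrist_force: [-5.9, -0.8, -0.6]
finger_gap: 0.6
```

Run:
```python
from h import *
import cv2
st()
for n,s in(('side',np.s_[130:290,240:440]),('top',np.s_[110:350,180:410])):
    p,d=optics.camera(n);cv2.imwrite(f'pics/{n}9.png',cv2.resize(p[s][:,:,::-1],None,fx=2.4,fy=2.4,interpolation=cv2.INTER_CUBIC))
```

```text
t 14.5 sash 35.4 90.8 z 86.9 alpha 0.149 rot [-3.14e+00 -1.00e-03  1.72e+00] F [-5.9 -0.8 -0.6] gap 0.6 q [-0.08  0.59  1.43  0.    1.13 -0.23]
```

View pics/side9.png

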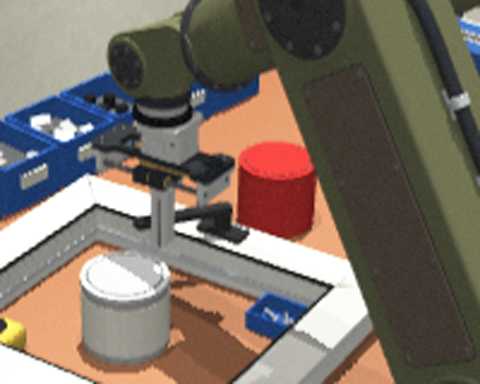

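View pics/top9.png

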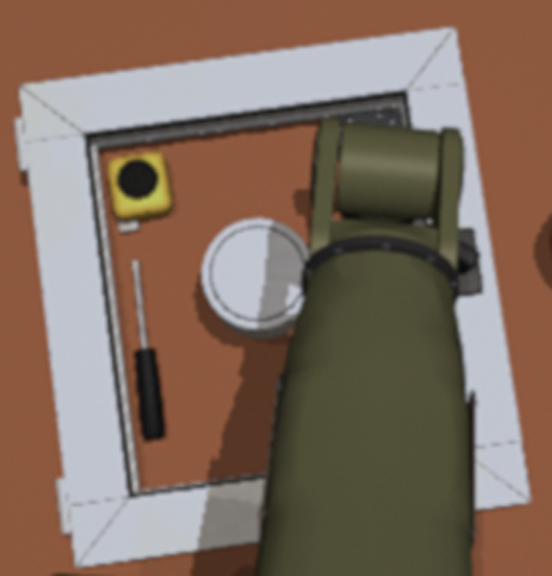

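The handle is at about 2.2 rad under 6 N and the sash is in place. I'll go on to about 3.0 rad, where the spring should finish the turn.

jog_arm --deltas "-4 9 0 0 0; -9 18 0 0 0; -15 26 0 0 0; -22 33 0 0 0; -30 40 0 0 0; -39 46 0 0 0; -46 50 0 0 0; -52 53 0 0 0; -58 55 0 0 0; -58 55 0 0 0"

```text
clock: 15.85
eef_pos: [684.8, -61.1, 87.4]
eef_rot: [-3.142, 0.0, 1.719]
wrist_force: [-0.3, 0.1, 0.3]
finger_gap: 0.5
```

Run:
```python
from h import *
import cv2
st()
for n,s in(('side',np.s_[130:290,240:440]),('top',np.s_[110:350,180:410])):
    p,d=optics.camera(n);cv2.imwrite(f'pics/{n}10.png',cv2.resize(p[s][:,:,::-1],None,fx=2.4,fy=2.4,interpolation=cv2.INTER_CUBIC))
```

```text
t 15.85 sash 90.5 32.3 z 87.4 alpha 0.1486 rot [-3.142  0.     1.719] F [-0.3  0.1  0.3] gap 0.5 q [-0.14  0.73  1.2  -0.    1.21 -0.29]
```

View pics/side10.png

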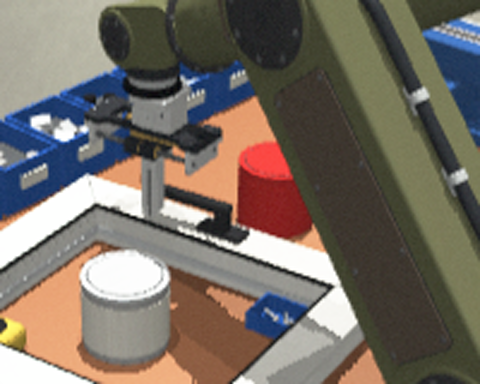

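View pics/top10.png

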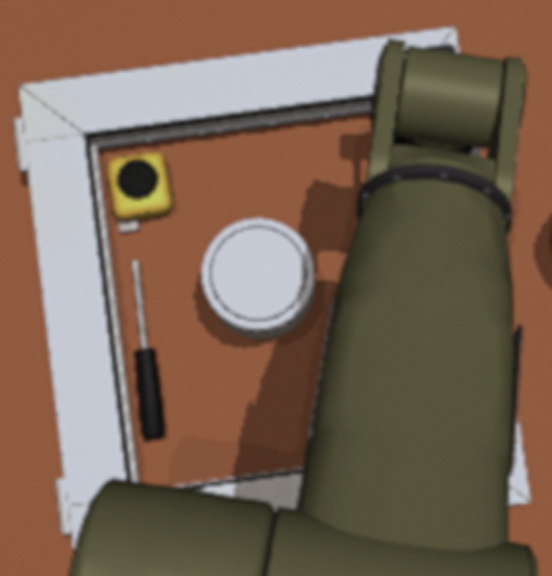

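No force now, so the spring has drawn the handle ahead. I'll follow gently to confirm that it is at its stop.

jog_arm --deltas "-2 1 0 0 0; -4 2 0 0 0; -6 3 0 0 0; -8 4 0 0 0; -9 4 0 0 0; -10 4 0 0 0; -11 4 0 0 0; -12 4 0 0 0; -12 4 0 0 0; -12 4 0 0 0"

```text
clock: 17.2
eef_pos: [690.5, -72.1, 87.4]
eef_rot: [-3.141, 0.0, 1.72]
wrist_force: [-0.4, 1.2, 0.1]
finger_gap: 0.5
```

jog_arm --deltas "-0.5 0 0 0 0; -0.5 0 0 0 0; -1 0 0 0 0; -1 0 0 0 0; -1.5 0 0 0 0; -1.5 0 0 0 0; -2 0 0 0 0; -2 0 0 0 0; -2 0 0 0 0; -2 0 0 0 0"

```text
clock: 18.45
eef_pos: [690.8, -74.0, 87.5]
eef_rot: [3.142, 0.0, 1.72]
wrist_force: [1.6, 0.9, -0.1]
finger_gap: 0.5
```

jog_arm --deltas "-0.5 0 0 0 0; -0.5 0 0 0 0; -1 0 0 0 0; -1 0 0 0 0; -1.5 0 0 0 0; -1.5 0 0 0 0; -2 0 0 0 0; -2 0 0 0 0; -2 0 0 0 0; -2 0 0 0 0"

```text
clock: 19.7
eef_pos: [690.9, -74.4, 87.4]
eef_rot: [-3.141, -0.002, 1.721]
wrist_force: [-1.6, 10.9, 1.5]
finger_gap: 0.6
```

Firm contact at 11 N with no further travel, so the handle is on its stop. I'll back off, raise and swing clear.

jog_arm --deltas "2 0 0 0 0; 6 0 0 0 0; 14 0 0 0 0; 24 0 0 0 0; 28 0 0 0 0; 28 0 -15 0 0; 28 0 -40 0 0; 28 0 -70 0 0; 28 0 -100 0 0; 28 0 -130 0 0"

```text
clock: 20.95
eef_pos: [686.9, -48.6, 219.8]
eef_rot: [3.141, 0.0, 1.719]
wrist_force: [0.3, 0.3, 0.1]
finger_gap: 0.2
```

jog_arm --deltas "20 -20 0 0 0; 50 -50 0 0 0; 85 -85 0 0 0; 120 -120 0 0 0; 155 -155 0 0 0; 190 -190 0 0 0; 225 -215 0 0 0; 260 -240 0 0 0; 290 -255 0 0 0; 310 -260 0 0 0"

```text
clock: 22.2
eef_pos: [383.2, 220.6, 218.8]
eef_rot: [3.14, -0.001, 1.721]
wrist_force: [0.4, -1.3, -0.8]
finger_gap: 0.7
```

Run:
```python
from h import *
import cv2
st()
for n,s in(('side',np.s_[110:350,130:430]),('top',np.s_[110:350,180:410])):
    p,d=optics.camera(n);cv2.imwrite(f'pics/{n}11.png',cv2.resize(p[s][:,:,::-1],None,fx=2.4,fy=2.4,interpolation=cv2.INTER_CUBIC))
```

```text
t 22.2 sash -166.0 355.7 z 218.8 alpha 0.1497 rot [ 3.140e+00 -1.000e-03  1.721e+00] F [ 0.4 -1.3 -0.8] gap 0.7 q [ 0.44  0.06  1.81 -0.    1.27  0.29]
```

View pics/side11.png

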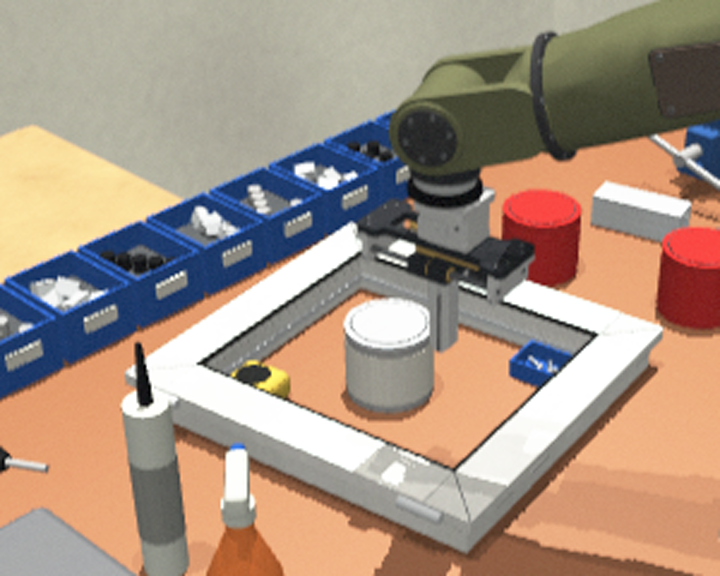

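View pics/top11.png

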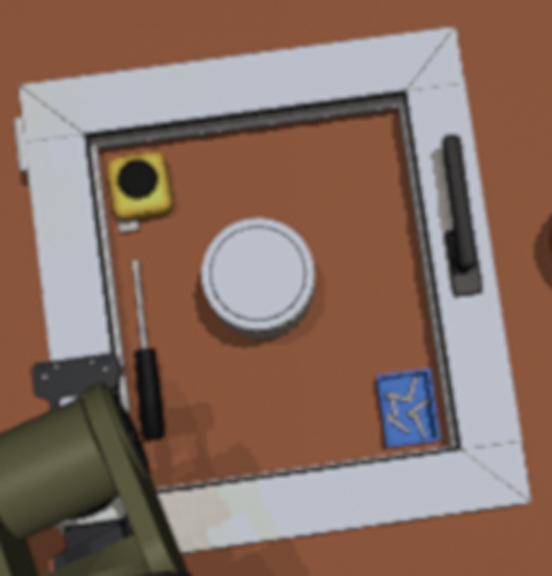

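Run:
```python
from h import *
def c1(u,v,z):
    w=pix2w('top',180+(u+.5)/2.4-.5,110+(v+.5)/2.4-.5,z)[:2]-sp;return w@ex,w@ey
t=c1(258,274,98);print('tin',t,np.hypot(*t))
a=np.array(c1(452,138,104));b=np.array(c1(465,266,104));print(a,b);d=a-b;print('dev rad',np.arctan2(d[1],d[0]))
a=np.array(c1(465,247,104));b=np.array(c1(481,377,104));d=b-a;print('before dev',np.arctan2(d[1],-d[0]),a,b)
```

```text
tin (np.float64(11.083233825121305), np.float64(209.12081103366177)) 209.41430629113853
[119.65872659  -1.74083188] [-10.46422223   5.31054377]
dev rad -0.05413714927126342
before dev 0.03328660666669249 [8.38684939 2.37867206] [-121.44671253    6.70198762]
```

```bash
python3 -c "
from cell import workorder;print(workorder.sign_off())"
```

```text
the job is handed in; nothing more can be done
None
```

The handle is set to tilt and the job is handed in, at about 22 s on the robot's clock.

- **Tin:** I slid it upright along the bench, pushing low with about 5–6 N. Its centre is now about 209 mm from the turning axis, where it needs more than 180 mm.
- **Handle:** I pushed it with the closed fingertips from closed, past the click at turn, and on to tilt. At the end it met firm contact at 11 N with no more travel, so it is on its stop. It points to the sash's far rail.
- **Rest of the scene:** The last pictures, taken with the arm backed away and touching nothing, show the sash corners in view at the same pixels as at the start. The tape measure, screwdriver and screw tray had not moved. The arm hid the sash's near left corner in the last top view, and I did not measure the things outside the sash, though the final side view shows the ones in frame undisturbed.

**Disagreement in the checks:** The measured handle line is about 0.03 rad off the sash axis when closed and about 0.05 rad off at tilt, in the same sense. I take this mostly as an error in my estimate of the sash's angle. The measured turn itself is within about 0.02 rad of the full half turn.

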